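# Clear the cutting plate and tighten its lever bolts

## Robot

A 6-joint arm with a two-finger parallel gripper is mounted at the origin on a cart in front of the work surface, level with it; the furniture and walls round the work are solid. World frame = base frame: x ahead of the robot, y to its left, z up, the work surface at z = 0. Lengths are in mm, angles in rad, forces in N, time in s.
With the tool pointing down it reaches from about 400 to 925 mm from the base axis. Payload 12.5 kg.
Tool frame: the origin (TCP) lies at the very end of the fingers, on their centre line; the grasp point (between the pads) lies 19 mm behind it; z points along the fingers, y is the line along which they close (so a half turn about z gives the same grasp; the last joint's range is limited). The gripper opens to 95 mm and grips with 3 to 60 N. Pads are 20 mm wide; open, the fingers measure 119 mm over their backs; the gripper's body (75 mm by 180 mm) begins 59 mm behind the grasp point.
Start: joints at [1.115, 0.491, 1.559, -0, 1.092, -0.106], TCP at [214.178, 587.175, 214.661] pointing down, gripper open.
Joint ranges: [-3.1, 3.1], [-0.84, 2.19], [0.05, 2.79], [-1.13, 4.28], [0.06, 2.93], [-2.69, 2.69]. Speed limits (rad/s): [2.22, 2.22, 2.79, 3.14, 3.14, 3.14].

## Interface

Orientations are given as [roll, pitch, yaw] about the fixed x, y, z axes, in that order (R = Rz(yaw) Ry(pitch) Rx(roll)).
In Python, from cell import env gives the robot as it stands.
- The arm moves only by the shell command python3 steer.py, which reads ROWS from standard input. ROWS is a JSON list that holds a single list of rows (three levels of brackets), with 1 to 5 rows, each of 5 numbers: dx, dy, dz in units of 5 mm, then a turn about the tool's z in units of 0.1 rad, then the opening from 0.0 (shut) to 1.0 (fully open); each row is the pose to reach, as a shift and turn from the pose commanded when the command began, along the tool's axes at that moment; what a row does not reach only later rows make up. A row lasts 1/12 s, in which the tool goes at most 41.7 mm and 0.125 rad, less where a joint would pass 70% of its speed; a pose out of reach is approached as far as the arm can. The fingers move at their own pace and stop on an object; the grip force is fixed at half the most. Time passes only in rows, so rows that do not move let the fingers close. It prints the time, the measured TCP pose, the force, the opening and the grip force at its end. Input that does not fit is refused with a message, and nothing moves.
- env.state(): the state, without advancing time (a new reading comes with each control period).
- env.read_camera(name): name is "side" or "top" or "wrist"; returns (picture, depth): 400x640x3 uint8, red, green, blue; 400x640 float32, mm along the optical axis (not along the pixel's ray), 0 where there is no reading.
- env.camera_info(name): a dict with "vertical_fov" (degrees; the focal length in pixels is half the picture's height over the tangent of half this angle, whatever the lens; pixels are square), "cx", "cy" (the principal point, pixels), "origin" and "attitude" of the camera in the world. Camera axes: x right, y down, z forward; pixel columns grow to the right and rows downward; lengths in mm; the calibration is good to about 2 mm. The wrist camera is an equidistant fisheye: a pixel r from the principal point sees the ray r / f radians off the axis. A picture is of the moment at which its call begins: read the wrist's pose just before it. camera_info takes no time and is no camera call; for the wrist camera it gives the pose at the moment of the call.
- env.job_done(): hands the job in; it is judged then, once.
The state is a dict: "t": time; "joints": joint angles; "qvel": joint speeds; "tau": joint torques, N m; "eef_pos": TCP position; "tcp_rot": TCP orientation; "ft_force": force on the tool from outside, world axes, zero at the start; "moment": the same for the moment, N m; "opening": opening from 0.0 (shut) to 1.0 (fully open); "grip_force": force on a finger pad.
Only numpy, scipy, OpenCV 4.12 (cv2) and the standard library are available. Lean on these libraries where they do the work, as an engineer would, in place of code of your own. Each camera call takes 0.05 s, during which the arm holds its last target. There are 200 camera calls.

## Task

Get the steel cutting plate ready for use. With the green scraper block, not with your fingers, sweep the three taro pieces off the plate into the white tray in front of it, and stand the scraper back upright in the middle of the blue mat. Then swing the plate's three lever bolts fully clockwise to their end stops, one after another from left to right, without knocking the pepper jar or the price card about.

Things in the scene. Friction and masses are not known exactly. Their poses are not given: they have to be found in the camera images.
- cutting_plate: fixed steel plate 170 (x) by 250 (y) mm on a grey frame. Origin: centre of its underside on the table; flat top 48 mm above. x points away from the robot, y left. Three lever bolts stand at x = +50 on collars of radius 18; hub radius 14, hub top 86 above the table. Taro centres lie at x -55 to -35, y -70 to +70; between them and the hubs the scraper can be lowered with its centre at x = +14.
- scrap_tray: white open tray 120 (x) by 250 (y) by 36 mm high, wall 4, fixed on the table right in front of the plate, same yaw: its far rim lies just under the plate's front edge. Origin: centre of its underside (at x = -140, y = 0 in the plate frame).
- mat: blue mat 200 (x) by 100 (y) by 4 mm, fixed on the table to the robot's left. Origin: centre of its underside, z = 0; its top is at 4 mm.
- scraper: loose scraper standing on the mat, 0.2 kg, 93 mm high: green block with steel lower edge, 22 thick (its x), 170 long (its y), 52 high; on top a wooden grip bar 24 thick (x), 100 long (y), from 57 to 93 mm up. Origin: centre of its underside. Its y starts about along the mat's x. Grip the bar from above, closing along the scraper's x; sweep with the flat face.
- taro_10_mid (a point): centre of a taro piece 40x66x50 mm (the left one), cut taro with pale speckled flesh, lying on the cutting plate, about 0.06 kg. The point is the middle of the piece.
- taro_12_mid (a point): centre of a taro piece 46x51x47 mm (the middle one), cut taro with pale speckled flesh, lying on the cutting plate, about 0.06 kg. The point is the middle of the piece.
- taro_3_mid (a point): centre of a taro piece 58x43x66 mm (the right one), cut taro with pale speckled flesh, lying on the cutting plate, about 0.06 kg. The point is the middle of the piece.
- bolt_left (a joint): left one of three lever bolts (plate frame x=+50, y=+85). Value, rad: how far its lever is swung clockwise from above. At 0 the lever points 60 deg clockwise of the plate's +x (right and away from the robot); it starts at 0 to 0.5 and sweeps through rightward, then toward the robot, to the end stop at 2.4 (toward the robot and 17 deg left). Stiff (0.12 N m), stays where left, cannot lift out.
- bolt_middle (a joint): middle one of three lever bolts (plate frame x=+50, y=0). Value, rad: how far its lever is swung clockwise from above. At 0 the lever points 60 deg clockwise of the plate's +x (right and away from the robot); it starts at 0 to 0.5 and sweeps through rightward, then toward the robot, to the end stop at 2.4 (toward the robot and 17 deg left). Stiff (0.12 N m), stays where left, cannot lift out.
- bolt_right (a joint): right one of three lever bolts (plate frame x=+50, y=-85). Value, rad: how far its lever is swung clockwise from above. At 0 the lever points 60 deg clockwise of the plate's +x (right and away from the robot); it starts at 0 to 0.5 and sweeps through rightward, then toward the robot, to the end stop at 2.4 (toward the robot and 17 deg left). Stiff (0.12 N m), stays where left, cannot lift out.
- bolt_left_axis (a point): point on the turning axis of the left bolt, at mid height of its lever (70 mm above the table). A red stop pin (r 5, 26 tall) stands on the plate 38 mm from the axis just past the end of travel
- bolt_middle_axis (a point): point on the turning axis of the middle bolt, at mid height of its lever (70 mm above the table). A red stop pin (r 5, 26 tall) stands on the plate 38 mm from the axis just past the end of travel
- bolt_right_axis (a point): point on the turning axis of the right bolt, at mid height of its lever (70 mm above the table). A red stop pin (r 5, 26 tall) stands on the plate 38 mm from the axis just past the end of travel
- bolt_left_tip (a point): centre of the round free end of the left bolt's black lever, 55 mm from the axis (end radius 10; the lever bar is 14 wide, from 60 to 80 mm above the table). Push the bar's side with closed fingers at 35 to 45 mm from the axis, following the arc
- bolt_middle_tip (a point): centre of the round free end of the middle bolt's black lever, 55 mm from the axis (end radius 10; the lever bar is 14 wide, from 60 to 80 mm above the table). Push the bar's side with closed fingers at 35 to 45 mm from the axis, following the arc
- bolt_right_tip (a point): centre of the round free end of the right bolt's black lever, 55 mm from the axis (end radius 10; the lever bar is 14 wide, from 60 to 80 mm above the table). Push the bar's side with closed fingers at 35 to 45 mm from the axis, following the arc
- jar: pepper jar with dark cap, 44 mm diameter, 96 high, right of the plate; bystander. Origin: centre of underside.
- card: yellow price card in a black block, 32x100x81 mm, behind the plate on the right; bystander. Origin: centre of underside.
- taro_10: the whole piece of taro_10_mid; origin: centre of its underside as it starts
- taro_12: the whole piece of taro_12_mid; origin: centre of its underside as it starts
- taro_3: the whole piece of taro_3_mid; origin: centre of its underside as it starts

How it is judged:
By the outcome, as a careful person would: the job done as asked, in the order asked, and still so for the second after the job is handed in, with the robot touching nothing.
It also fails if it takes over 72 s, if anything falls off the work surface, if the arm or the gripper's body presses on something with over 40 N, if the wrist force passes 120 N, or if a joint passes its speed limit or range.

## Working session

There is one attempt and no reset: what is moved stays moved. The work goes in short steps, Python scripts to look and compute and a shell command to move; the robot and the scene stay as the last step left them, time stands still between calls to the robot, and variables do not carry over. Pictures are saved under pics/ and viewed, at most 10 in all, crops included, and the job is handed in when it is done.

```bash
ls; mkdir -p pics; cat > h.py <<'E'
import numpy as np, cv2
from cell import env
from scipy.spatial.transform import Rotation as R
def save(name,fn):
    info=env.camera_info(name); im,d=env.read_camera(name)
    cv2.imwrite('pics/'+fn+'.png',im[:,:,::-1]); np.savez('pics/'+fn+'.npz',im=im,d=d,info=np.array(info,dtype=object))
    return info,im,d
def load(fn):
    z=np.load('pics/'+fn+'.npz',allow_pickle=True); return z['info'].item(),z['im'],z['d']
def att(info):
    a=np.array(info['attitude'],float)
    return a if a.shape==(3,3) else R.from_euler('xyz',a).as_matrix()
def cloud(info,d):
    f=200/np.tan(np.radians(info['vertical_fov'])/2)
    v,u=np.mgrid[0:400,0:640]
    p=np.stack([(u-info['cx'])/f*d,(v-info['cy'])/f*d,d],-1)
    return p@att(info).T+np.array(info['origin'])
E
python3 - <<'E'
from h import *
for n in('top','side'):
    i,im,d=save(n,n+'0'); print(n,i)
s=env.state(); print(s['t'],s['eef_pos'],s['tcp_rot'])
E
```

```text
cell.py
pics
steer.py
top {'vertical_fov': 42.50179234806, 'cx': 317.17421409153167, 'cy': 197.38564956440734, 'origin': array([ 251.01807668,  -47.87834407, 1673.78184876]), 'attitude': array([-2.98357000e+00,  1.14794362e-03, -1.55589842e+00])}
side {'vertical_fov': 49.77070693401305, 'cx': 322.60639252820704, 'cy': 192.25278622049356, 'origin': array([  336.37279049, -1171.4152684 ,   914.50425272]), 'attitude': array([-2.21036964, -0.0129538 , -0.14681863])}
0.1 [214.09223293 586.96743265 214.13063825] [-3.14060381e+00 -8.63862189e-05  2.79179953e+00]
```

View pics/top0.png

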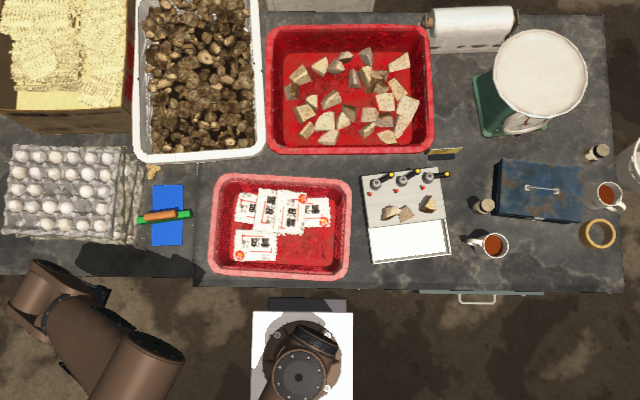

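View pics/side0.png

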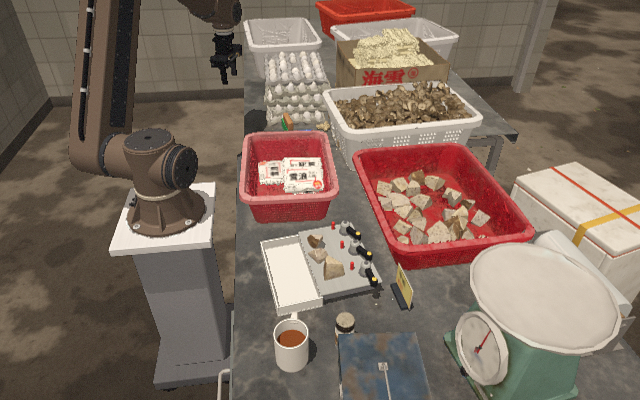

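```bash
python3 - <<'E'
from h import *
i,im,d=load('top0'); P=cloud(i,d)
a=cv2.resize(im[165:270,350:510],None,fx=5,fy=5,interpolation=cv2.INTER_CUBIC)
cv2.imwrite('pics/c1.png',a[:525,:800,::-1])
b=cv2.resize(im[150:265,95:225],None,fx=5,fy=5,interpolation=cv2.INTER_CUBIC)
cv2.imwrite('pics/c2.png',b[:,:,::-1])
hsv=cv2.cvtColor(im,cv2.COLOR_RGB2HSV)
def rect(m,name):
    q=P[m]; r=cv2.minAreaRect(q[:,:2].astype(np.float32)); print(name,m.sum(),'z',np.percentile(q[:,2],[5,50,95]).round(1),'med',np.median(q,0).round(1),r, cv2.boxPoints(r).round().tolist())
V,U=np.mgrid[0:400,0:640]
box=lambda u0,u1,v0,v1:(U>=u0)&(U<u1)&(V>=v0)&(V<v1)&(d>0)
m=box(140,195,175,255)
rect(m&(hsv[...,0]>105)&(hsv[...,0]<125)&(hsv[...,1]>150),'mat')
rect(m&(hsv[...,0]>45)&(hsv[...,0]<85)&(hsv[...,1]>100),'green')
rect(m&(P[...,2]>70)&(P[...,2]<110)&(U>142),'grip')
b=box(355,460,165,270)
rect(b&(P[...,2]>42)&(P[...,2]<54),'plate')
rect(b&(P[...,2]>30)&(P[...,2]<41),'rim')
rect(b&(P[...,2]>0.5)&(P[...,2]<12)&(im.min(2)>170),'trayfloor')
print('eggs z', P[150:240:10,100:150:6,2].round())
print(P[215,120:195:3].round(0).tolist())
for u in (370,390,410,430): print(P[170:265:5,u].round().tolist())
E
```

```text
mat 1464 z [-3.   3.2  9.8] med [471.  448.4   3.2] ((453.345947265625, 448.6105651855469), (200.3026123046875, 100.98408508300781), 1.4776569604873657) [[352.0, 497.0], [355.0, 396.0], [555.0, 401.0], [552.0, 502.0]]
green 222 z [22.9 51.  60.4] med [439.8 397.4  51. ] ((444.5716552734375, 446.104736328125), (33.74458312988281, 172.06385803222656), 9.427212715148926) [[414.0, 528.0], [442.0, 358.0], [475.0, 364.0], [447.0, 534.0]]
grip 289 z [ 77.1  94.2 101.2] med [439.2 442.3  94.2] ((440.0831298828125, 443.4346008300781), (25.98008155822754, 99.23079681396484), 7.468201637268066) [[421.0, 491.0], [434.0, 393.0], [459.0, 396.0], [447.0, 494.0]]
plate 2671 z [42.8 47.2 52.7] med [ 516.5 -317.1   47.2] ((460.539306640625, -326.59185791015625), (283.7092590332031, 249.7881317138672), 8.124139785766602) [[302.0, -223.0], [338.0, -470.0], [619.0, -430.0], [583.0, -183.0]]
rim 370 z [31.2 38.4 40.8] med [ 449.  -320.9   38.4] ((460.39886474609375, -327.9830322265625), (285.5630798339844, 253.4130096435547), 7.940830707550049) [[301.0, -222.0], [336.0, -473.0], [619.0, -434.0], [584.0, -
[... 2269 characters left out ...]
9.0, -338.0, 50.0], [471.0, -336.0, 66.0], [453.0, -332.0, 87.0], [442.0, -339.0, 46.0], [430.0, -346.0, 4.0], [414.0, -345.0, 8.0], [398.0, -346.0, -0.0], [382.0, -346.0, 1.0], [366.0, -346.0, 0.0], [349.0, -345.0, 2.0], [333.0, -344.0, 8.0], [317.0, -345.0, 2.0]]
[[604.0, -405.0, 50.0], [580.0, -396.0, 89.0], [565.0, -397.0, 83.0], [556.0, -404.0, 47.0], [539.0, -403.0, 50.0], [522.0, -402.0, 53.0], [499.0, -391.0, 101.0], [482.0, -389.0, 109.0], [466.0, -388.0, 112.0], [459.0, -403.0, 42.0], [442.0, -401.0, 51.0], [431.0, -411.0, 5.0], [415.0, -411.0, 1.0], [399.0, -411.0, 2.0], [383.0, -412.0, -3.0], [366.0, -410.0, 4.0], [350.0, -410.0, 1.0], [334.0, -409.0, 3.0], [318.0, -411.0, -6.0]]
```

View pics/c1.png

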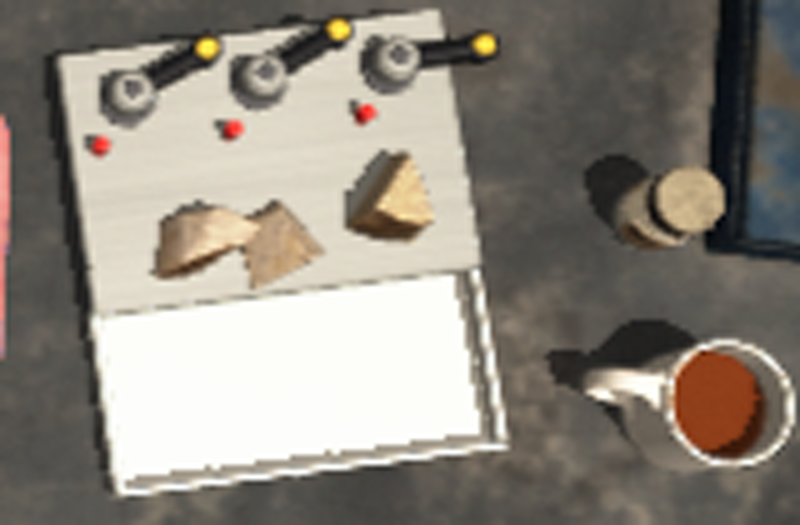

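View pics/c2.png

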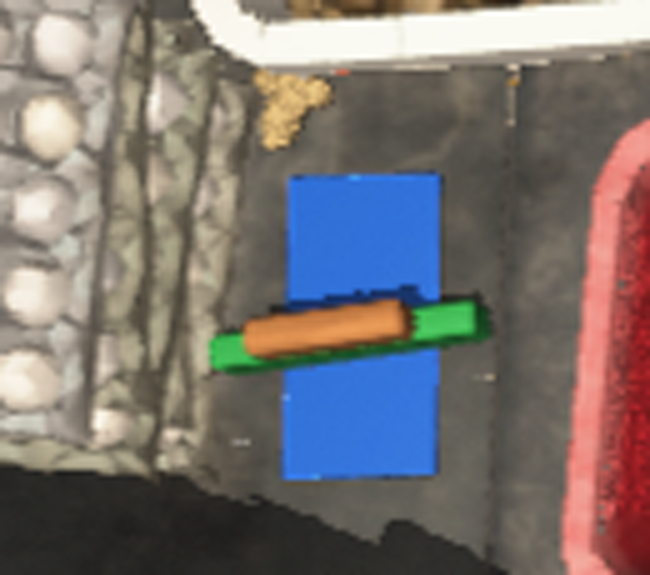

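```bash
cat >> h.py <<'E'
def ray(info,u,v,z):
    f=200/np.tan(np.radians(info['vertical_fov'])/2)
    r=att(info)@np.array([(u-info['cx'])/f,(v-info['cy'])/f,1]); o=np.array(info['origin'])
    return o+r*(z-o[2])/r[2]
E
python3 - <<'E'
from h import *
from scipy import ndimage as N
res={}
for fn in('top0','side0'):
    i,im,d=load(fn); P=cloud(i,d); h=cv2.cvtColor(im,cv2.COLOR_RGB2HSV).astype(int)
    V,U=np.mgrid[0:400,0:640]
    roi=(P[...,0]>280)&(P[...,0]<640)&(P[...,1]<-150)&(P[...,1]>-520)&(P[...,2]>-20)
    for nm,mm,z in(('yellow',(h[...,0]>20)&(h[...,0]<32)&(h[...,1]>190)&(h[...,2]>150),80),('red',((h[...,0]<6)|(h[...,0]>174))&(h[...,1]>190)&(h[...,2]>120),74)):
        l,n=N.label(mm&roi)
        for k in range(1,n+1):
            q=l==k
            if q.sum()<3 or q.sum()>60: continue
            u,v=U[q].mean(),V[q].mean()
            print(fn,nm,q.sum(),round(u,1),round(v,1),'ray',ray(i,u,v,z).round(1),'cloud',np.median(P[q],0).round(1))
i,im,d=load('top0')
hub=[ray(i,350+a/5-.4,165+b/5-.4,86) for a,b in((129,91),(263,74),(394,58))]; print(np.round(hub,1))
y=np.degrees(np.arctan2(-(hub[0]-hub[2])[0],(hub[0]-hub[2])[1])); print('yaw',y,np.linalg.norm(hub[0]-hub[2]))
yr=np.radians(8.0); ex=np.array([np.cos(yr),np.sin(yr)]); ey=np.array([-ex[1],ex[0]])
c=hub[1][:2]-50*ex; print('plate c',c)
P=cloud(i,d); L=P[...,:2]-c; X=L@ex; Y=L@ey; Z=P[...,2]
m=(X>-95)&(X<28)&(abs(Y)<120)&(Z>57)
l,n=N.label(m)
for fn in('top0','side0'):
  i,im,d=load(fn);P=cloud(i,d); L=P[...,:2]-c; X=L@ex; Y=L@ey; Z=P[...,2]
  l,n=N.label((X>-95)&(X<28)&(abs(Y)<120)&(Z>58)&(d>0))
  for k in range(1,n+1):
    q=l==k
    if q.sum()>5: print(fn,q.sum(),'X',np.percentile(X[q],[2,98]).round(),'Y',np.percentile(Y[q],[2,98]).round(),'Z',np.percentile(Z[q],97).round())
# jar, card by z histogram
i,im,d=load('top0');P=cloud(i,d)
for nm,(u0,u1,v0,v1) in dict(jar=(470,492,192,215),card=(425,465,144,164)).items():
    q=P[v0:v1,u0:u1].reshape(-1,3); q=q[q[:,2]>15]; print(nm,q.min(0).round(),q.max(0).round(),np.median(q,0).round())
q=ray(i,350+690/5,165+200/5,96); print('jartop',q.round())
E
```

```text
top0 red 4 422.5 187.0 ray [ 544.  -374.5   74. ] cloud [ 544.8 -374.8   72.4]
top0 red 5 395.8 190.4 ray [ 531.9 -290.    74. ] cloud [ 533.6 -291.5   65.2]
top0 red 3 369.3 193.3 ray [ 521.2 -206.5   74. ] cloud [ 522.  -205.5   73.3]
side0 red 10 332.5 226.0 ray [ 517.  -224.3   74. ] cloud [ 519.6 -210.4   61.3]
side0 red 11 341.6 244.5 ray [ 529.5 -305.7   74. ] cloud [ 532.1 -296.7   65.5]
side0 red 10 351.5 266.0 ray [ 540.6 -390.1   74. ] cloud [ 543.  -380.6   63.2]
[[ 553.  -224.4   86. ]
 [ 565.2 -308.7   86. ]
 [ 576.6 -391.2   86. ]]
yaw 8.045549691113902 168.42990773806
plate c [ 515.63818809 -315.62392014]
top0 10 X [15. 23.] Y [-67. -60.] Z 77.0
top0 11 X [16. 24.] Y [16. 24.] Z 75.0
top0 10 X [16. 25.] Y [102. 108.] Z 77.0
top0 183 X [-61. -14.] Y [-84. -49.] Z 114.0
top0 315 X [-72. -32.] Y [-17.  73.] Z 95.0
side0 19 X [14. 24.] Y [ 99. 108.] Z 74.0
side0 144 X [-67. -33.] Y [23. 72.] Z 97.0
side0 22 X [14. 23.] Y [13. 23.] Z 75.0
side0 489 X [-75. -14.] Y [-86.   3.] Z 110.0
side0 22 X [14. 23.] Y [-71. -64.] Z 76.0
jar [ 251. -584.   15.] [ 509.  -48. 1674.] [ 484. -561.   88.]
card [ 251. -502.   15.] [ 676.  -48. 1674.] [ 668. -444.   52.]
jartop [ 486. -572.   96.]
```

```bash
cat > go.py <<'E'
# usage: python3 go.py x y z yaw  -> prints tool-axes shift & turn from the present pose
import sys,numpy as np
from cell import env
s=env.state(); p=np.array(s['eef_pos']); y=s['tcp_rot'][2]
x,Y,z,w=[p[i] if a=='.' else float(a) for i,a in enumerate(sys.argv[1:4])]+[y if sys.argv[4]=='.' else float(sys.argv[4])]
d=np.array([x,Y,z])-p; c,n=np.cos(y),np.sin(y)
print('shift',np.round([c*d[0]+n*d[1],n*d[0]-c*d[1],-d[2]],1),'turn',round(-((w-y+np.pi)%(2*np.pi)-np.pi),3),'t',s['t'],'pose',p.round(1),np.round(s['tcp_rot'],3),'F',np.round(s['ft_force'],1))
E
python3 go.py 440 443.5 200 1.711
python3 - <<'E'
from h import *
i,im,d=load('top0');P=cloud(i,d)
for u0,u1,v0,v1 in((205,355,170,285),(130,267,0,165),(265,430,20,160)):
    print(np.percentile(P[v0:v1,u0:u1,2],[50,95,99]).round())
E
```

```text
shift [-261.4  -57.4   14.1] turn 1.081 t 0.1 pose [214.1 587.  214.1] [-3.141 -0.     2.792] F [0.9 0.2 0.1]
[ 43. 126. 131.]
[175. 210. 223.]
[ 37. 123. 129.]
```
Eggs at 240 max at y>560? Start at y 587, x 214 - eggs at x>? eggs bottom px v 145-240 → x≥~380. We are moving +x while -y. Diagonal path: at (327,515)... fingers TCP z 214; eggs y>560 at x>380 for top. Gripper body 75x180 ... During motion from (214,587) to (440,443): passes (380,482), ok. But body half 90 in closing direction (initial mostly y): at (380,482)+90 → y 572, z body 292. fine.

The manual's scale: shifts go in units of 5 mm and turns go in units of 0.1 rad. Converting my numbers, -180 mm is -36, -24 mm is -4.8, 0.6 rad is 6.

```bash
echo '[[[-7.2, -1.6, 0, 1.2, 1], [-14.4, -3.2, 0, 2.4, 1], [-21.6, -4.8, 0, 3.6, 1], [-28.8, -6.4, 0, 4.8, 1], [-36, -8, 0, 6, 1]]]' | python3 steer.py
echo '[[[0, 0, 0, 0, 1]]]' | python3 steer.py
python3 go.py 440 443.5 150 1.711
```

```text
t: 0.52
eef_pos: [370.7, 486.7, 214.4]
tcp_rot: [-3.141, 0.0, 2.186]
ft_force: [0.0, -0.4, -0.7]
opening: 1.001
grip_force: 0.0
t: 0.6
eef_pos: [374.1, 484.9, 214.3]
tcp_rot: [3.141, 0.001, 2.18]
ft_force: [-0.2, -1.2, 0.2]
opening: 1.0
grip_force: 0.0
shift [-71.7  30.4  64.3] turn 0.469 t 0.6 pose [374.1 484.9 214.3] [3.141e+00 1.000e-03 2.180e+00] F [-0.2 -1.2  0.2]
```

In the tool's units: -71.7 mm is -14.34, 64 mm is 12.8, 0.469 rad is 4.69.

```bash
echo '[[[-3.6, 1.6, 2, 1.2, 1], [-7.2, 3, 5, 2.4, 1], [-10.8, 4.6, 9, 3.6, 1], [-14.34, 6.08, 12.8, 4.69, 1], [-14.34, 6.08, 12.8, 4.69, 1]]]' | python3 steer.py >/dev/null
python3 - <<'E'
from h import *
s=env.state();i,im,d=save('wrist','w0'); print(i,s['eef_pos'])
E
python3 go.py 440 443.5 64 1.711
```

```text
{'vertical_fov': 65.70646984690485, 'cx': 314.60220209173355, 'cy': 196.45824024879016, 'origin': array([425.58891688, 526.32910808, 316.32467187]), 'attitude': array([2.84109902, 0.0046045 , 0.14401724])} [437.06291346 444.87361233 146.86179862]
shift [-3.1  3.3 84.7] turn 0.011 t 1.0667 pose [436.2 446.1 148.7] [-3.138e+00  2.000e-03  1.722e+00] F [-0.5 -0.2  0.1]
```

View pics/w0.png

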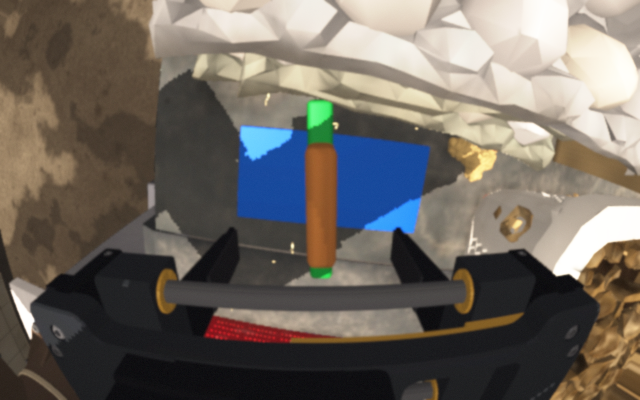

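In the tool's units: 80 mm is 16, -3 mm is -0.6, 0.01 rad is 0.1.

```bash
echo '[[[-0.2, 0.2, 6, 0.1, 1], [-0.6, 0.6, 11.6, 0.1, 1], [-0.6, 0.6, 14.4, 0.1, 1], [-0.6, 0.6, 16, 0.1, 1], [-0.6, 0.6, 16.8, 0.1, 1]]]' | python3 steer.py
echo '[[[0, 0, 0, 0, 0], [0, 0, 0, 0, 0], [0, 0, 0, 0, 0], [0, 0, 0, 0, 0], [0, 0, 0, 0, 0]]]' | python3 steer.py
echo '[[[0, 0, 0, 0, 0], [0, 0, 0, 0, 0]]]' | python3 steer.py; python3 go.py 440 443.5 64 1.711
```

```text
t: 1.48
eef_pos: [438.7, 445.4, 66.4]
tcp_rot: [-3.141, 0.0, 1.716]
ft_force: [-1.0, -0.3, -0.1]
opening: 1.001
grip_force: 0.0
t: 1.9
eef_pos: [439.6, 445.0, 67.4]
tcp_rot: [3.141, -0.001, 1.713]
ft_force: [1.3, -0.2, -0.5]
opening: 0.707
grip_force: 0.0
t: 2.07
eef_pos: [439.5, 444.8, 66.9]
tcp_rot: [3.141, -0.0, 1.713]
ft_force: [-0.2, -1.1, -0.3]
opening: 0.567
grip_force: 0.0
shift [-1.4  0.3  2.9] turn 0.002 t 2.0667 pose [439.5 444.8  66.9] [ 3.141 -0.     1.713] F [-0.2 -1.1 -0.3]
```

```bash
echo '[[[0, 0, 0.4, 0, 0], [0, 0, 0.4, 0, 0], [0, 0, 0.4, 0, 0], [0, 0, 0.4, 0, 0], [0, 0, 0.4, 0, 0]]]' | python3 steer.py >/dev/null
echo '[[[0, 0, 0, 0, 0], [0, 0, 0, 0, 0], [0, 0, 0, 0, 0], [0, 0, 0, 0, 0], [0, 0, 0, 0, 0]]]' | python3 steer.py
python3 go.py 440 443.5 64 1.711
```

```text
t: 2.9
eef_pos: [439.5, 444.8, 64.7]
tcp_rot: [3.141, -0.0, 1.713]
ft_force: [1.7, 0.8, -0.2]
opening: 0.251
grip_force: 30.0
shift [-1.4  0.3  0.7] turn 0.002 t 2.9 pose [439.5 444.8  64.7] [ 3.141 -0.     1.713] F [ 1.7  0.8 -0.2]
```

In the tool's units: -40 mm is -8, -160 mm is -32.

```bash
echo '[[[0, 0, -2, 0, 0], [0, 0, -8, 0, 0], [0, 0, -16, 0, 0], [0, 0, -24, 0, 0], [0, 0, -32, 0, 0]]]' | python3 steer.py
echo '[[[0, 0, -6, 0, 0], [-3, 0, -6, 0, 0], [-7, 0, -6, 0, 0]]]' | python3 steer.py
python3 go.py 531.4 -321.9 255 1.711
python3 - <<'E'
from h import *
save('wrist','w1')
E
```

```text
t: 3.32
eef_pos: [438.8, 444.4, 226.8]
tcp_rot: [-3.141, 0.0, 1.713]
ft_force: [1.0, 0.4, -3.3]
opening: 0.253
grip_force: 30.0
t: 3.57
eef_pos: [444.1, 410.5, 256.6]
tcp_rot: [3.139, -0.002, 1.714]
ft_force: [0.3, -0.9, -2.2]
opening: 0.252
grip_force: 30.0
shift [-737.3  -18.5    1.6] turn 0.003 t 3.5667 pose [444.1 410.5 256.6] [ 3.139e+00 -2.000e-03  1.714e+00] F [ 0.3 -0.9 -2.2]
```

```bash
for k in 1; do :; done
echo '[[[-7.6, -0.2, 0, 0, 0], [-15.2, -0.4, 0, 0, 0], [-22.8, -0.6, 0, 0, 0], [-30.4, -0.8, 0, 0, 0], [-38, -1, 0, 0, 0]]]' | python3 steer.py | sed -n 2,4p
echo '[[[-7.6, -0.2, 0, 0, 0], [-15.2, -0.4, 0, 0, 0], [-22.8, -0.6, 0, 0, 0], [-30.4, -0.8, 0, 0, 0], [-38, -1, 0, 0, 0]]]' | python3 steer.py| sed -n 2,4p
echo '[[[-7.6, -0.2, 0, 0, 0], [-15.2, -0.4, 0, 0, 0], [-22.8, -0.6, 0, 0, 0], [-30.4, -0.8, 0, 0, 0], [-38, -1, 0, 0, 0]]]' | python3 steer.py| sed -n 2,4p
echo '[[[-7.6, -0.2, 0, 0, 0], [-15.2, -0.4, 0, 0, 0], [-22.8, -0.6, 0, 0, 0], [-28, -0.8, 0, 0, 0], [-28, -1, 0, 0, 0]]]' | python3 steer.py| sed -n 2,4p
echo '[[[0, 0, 0, 0, 0]]]' | python3 steer.py
python3 go.py 531.4 -321.9 145 1.711
```

```text
eef_pos: [465.5, 219.3, 254.3]
tcp_rot: [-3.14, 0.0, 1.713]
ft_force: [1.2, -0.2, -2.2]
eef_pos: [487.4, 30.6, 254.4]
tcp_rot: [-3.141, -0.0, 1.713]
ft_force: [-0.3, -0.5, -1.8]
eef_pos: [509.3, -158.1, 254.3]
tcp_rot: [-3.141, -0.001, 1.712]
ft_force: [1.0, 0.5, -2.0]
eef_pos: [524.5, -300.0, 253.4]
tcp_rot: [-3.141, -0.0, 1.709]
ft_force: [-0.1, -0.0, -3.5]
t: 5.37
eef_pos: [524.0, -296.5, 253.6]
tcp_rot: [-3.14, -0.002, 1.71]
ft_force: [-0.8, 0.0, -2.6]
opening: 0.249
grip_force: 30.0
shift [-26.2   3.8 108.6] turn -0.001 t 5.3667 pose [ 524.  -296.5  253.6] [-3.14e+00 -2.00e-03  1.71e+00] F [-0.8  0.  -2.6]
```

```bash

echo '[[[-3, 0.4, 2, 0, 0], [-5.2, 0.8, 8, 0, 0], [-5.2, 0.8, 14, 0, 0], [-5.2, 0.8, 18.4, 0, 0], [-5.2, 0.8, 21, 0, 0]]]' | python3 steer.py >/dev/null
echo '[[[0, 0, 0, 0, 0], [0, 0, 0, 0, 0]]]' | python3 steer.py
python3 go.py 531.4 -321.9 143 1.711
python3 - <<'E'
from h import *
_,a,_=save('top','t1');_,b,_=save('side','s1'); save('wrist','w2')
A=cv2.resize(a[150:270,340:470],(520,480),interpolation=cv2.INTER_CUBIC);B=cv2.resize(b[200:320,240:400],None,fx=3.25,fy=3.25,interpolation=cv2.INTER_CUBIC)
cv2.imwrite('pics/c3.png',cv2.resize(np.hstack([A[:390,:390],B[:390,:390]]),None,fx=1,fy=1)[:,:,::-1])
E
```

```text
t: 5.95
eef_pos: [532.7, -320.0, 149.3]
tcp_rot: [-3.141, -0.001, 1.714]
ft_force: [0.3, -0.9, -1.5]
opening: 0.255
grip_force: 30.0
shift [-1.7 -1.5  6.3] turn 0.003 t 5.95 pose [ 532.7 -320.   149.3] [-3.141e+00 -1.000e-03  1.714e+00] F [ 0.3 -0.9 -1.5]
```

View pics/c3.png

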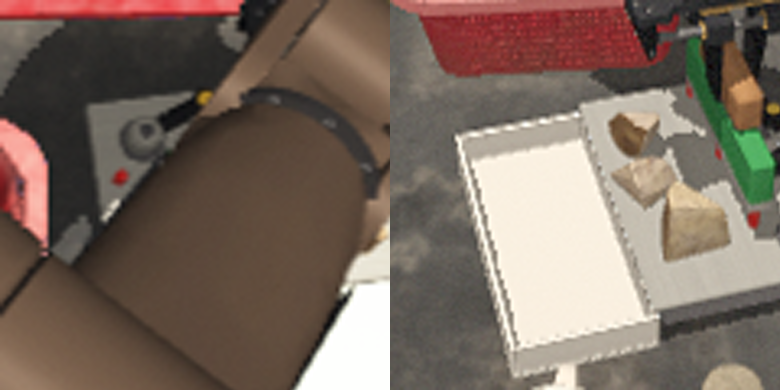

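```bash

echo '[[[-0.4, -0.8, 1.6, 0, 0], [-0.4, -2.2, 1.8, 0, 0], [-0.4, -3.6, 1.8, 0, 0], [-0.4, -3.6, 1.8, 0, 0], [-0.4, -3.6, 1.8, 0, 0]]]' | python3 steer.py 
echo '[[[0, 0, 2, 0, 0], [0, 0, 3.6, 0, 0], [0, 0, 4.8, 0, 0], [0, 0, 5.4, 0, 0], [0, 0, 5.6, 0, 0]]]' | python3 steer.py 
echo '[[[0, 0, 0, 0, 0], [0, 0, 0, 0, 0]]]' | python3 steer.py; python3 go.py . . 111 1.711
```

```text
t: 6.52
eef_pos: [514.7, -325.5, 140.9]
tcp_rot: [3.141, 0.0, 1.712]
ft_force: [-0.1, -0.6, -2.2]
opening: 0.253
grip_force: 30.0
t: 6.93
eef_pos: [515.1, -325.0, 111.5]
tcp_rot: [-3.141, -0.001, 1.713]
ft_force: [0.5, 0.7, -1.6]
opening: 0.253
grip_force: 30.0
t: 7.1
eef_pos: [515.2, -325.2, 112.6]
tcp_rot: [-3.141, -0.0, 1.713]
ft_force: [-0.3, 0.6, -2.4]
opening: 0.247
grip_force: 30.0
shift [0.  0.  1.6] turn 0.002 t 7.1 pose [ 515.2 -325.2  112.6] [-3.141 -0.     1.713] F [-0.3  0.6 -2.4]
```

```bash

for i in 1; do echo '[[[0, -1, 0.2, 0, 0], [0, -2.2, 0.2, 0, 0], [0, -3.4, 0.2, 0, 0], [0, -4.6, 0.2, 0, 0], [0, -5.8, 0.2, 0, 0]]]' | python3 steer.py|grep -v opening
echo '[[[0, -1.2, 0, 0, 0], [0, -2.4, 0, 0, 0], [0, -3.6, 0, 0, 0], [0, -4.8, 0, 0, 0], [0, -6, 0, 0, 0]]]' | python3 steer.py|grep -v opening; done
python3 go.py . . 111 1.711
python3 - <<'E'
from h import *
_,b,_=save('side','s2')
cv2.imwrite('pics/c4.png',cv2.resize(b[200:320,240:400],None,fx=4,fy=4,interpolation=cv2.INTER_CUBIC)[:,:,::-1])
E
```

```text
t: 7.52
eef_pos: [485.7, -329.5, 111.8]
tcp_rot: [3.141, 0.0, 1.712]
ft_force: [0.9, 0.3, -2.2]
grip_force: 30.0
t: 7.93
eef_pos: [456.1, -333.7, 111.7]
tcp_rot: [-3.142, -0.0, 1.713]
ft_force: [1.0, -0.3, -3.1]
grip_force: 30.0
shift [0.  0.  0.7] turn 0.002 t 7.9333 pose [ 456.1 -333.7  111.7] [-3.142 -0.     1.713] F [ 1.  -0.3 -3.1]
```

View pics/c4.png

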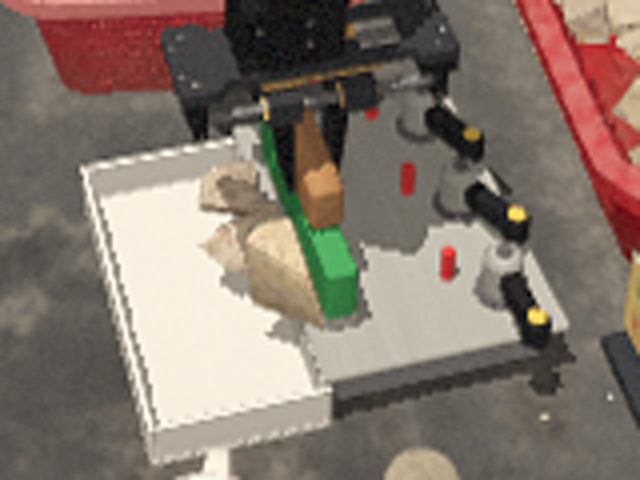

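```bash

echo '[[[0, -1, 0, 0, 0], [0, -2, 0, 0, 0], [0, -3, 0, 0, 0], [0, -4, 0, 0, 0], [0, -5, 0, 0, 0]]]' | python3 steer.py|grep -v opening
echo '[[[0, -1, 0, 0, 0], [0, -2, 0, 0, 0], [0, -2.8, 0, 0, 0], [0, -2.8, 0, 0, 0], [0, -2.8, 0, 0, 0]]]' | python3 steer.py|grep -v opening
python3 - <<'E'
from h import *
_,b,_=save('side','s3')
cv2.imwrite('pics/c5.png',cv2.resize(b[200:320,240:400],None,fx=4,fy=4,interpolation=cv2.INTER_CUBIC)[:,:,::-1])
E
```

```text
t: 8.4
eef_pos: [431.5, -337.2, 111.6]
tcp_rot: [-3.142, -0.0, 1.713]
ft_force: [-0.3, -0.3, -2.3]
grip_force: 30.0
t: 8.82
eef_pos: [418.1, -339.2, 111.7]
tcp_rot: [3.141, 0.0, 1.712]
ft_force: [-0.0, -0.2, -3.9]
grip_force: 30.0
```

View pics/c5.png

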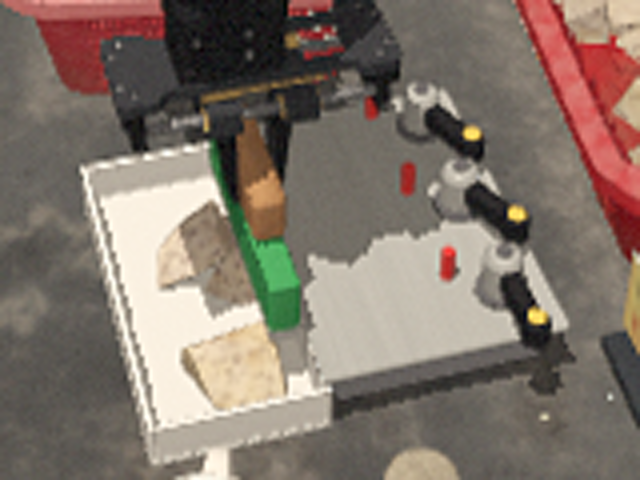

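```bash

echo '[[[0, 0, -2, 0, 0], [0, 0, -8, 0, 0], [0, 0.8, -15, 0, 0], [0, 2, -22, 0, 0], [0, 4, -28.6, 0, 0]]]' | python3 steer.py|sed -n 2,4p
echo '[[[7.2, 1.6, 0, 0, 0], [14.4, 3.6, 0, 0, 0], [22, 5.6, 0, 0, 0], [29.6, 7.6, 0, 0, 0], [37.2, 9.6, 0, 0, 0]]]' | python3 steer.py | sed -n 2,4p
echo '[[[7.6, 1.6, 0, 0, 0], [15.2, 3, 0, 0, 0], [22.8, 4.4, 0, 0, 0], [30.4, 5.8, 0, 0, 0], [38, 7, 0, 0, 0]]]' | python3 steer.py | sed -n 2,4p
echo '[[[7.6, 1, 0, 0, 0], [15.2, 2, 0, 0, 0], [22.8, 3, 0, 0, 0], [30.4, 4, 0, 0, 0], [38, 5, 0, 0, 0]]]' | python3 steer.py | sed -n 2,4p
echo '[[[7.6, 0.8, 0, 0, 0], [15.2, 1.6, 0, 0, 0], [22.8, 2.4, 0, 0, 0], [30.4, 3, 0, 0, 0], [36, 3.6, 0, 0, 0]]]' | python3 steer.py | sed -n 2,4p
echo '[[[0, 0, 0, 0, 0]]]' | python3 steer.py
python3 go.py 453.3 448.6 100 1.66
```

```text
eef_pos: [437.8, -336.0, 257.4]
tcp_rot: [3.141, 0.0, 1.713]
ft_force: [-0.1, -0.9, -2.3]
eef_pos: [459.0, -143.5, 255.5]
tcp_rot: [3.141, 0.0, 1.713]
ft_force: [2.2, -0.4, -3.0]
eef_pos: [466.7, 49.8, 255.6]
tcp_rot: [3.14, 0.0, 1.713]
ft_force: [0.7, -0.4, -2.4]
eef_pos: [464.2, 241.5, 255.5]
tcp_rot: [3.141, -0.0, 1.713]
ft_force: [0.2, -1.0, -2.5]
eef_pos: [456.1, 423.0, 255.3]
tcp_rot: [3.141, -0.001, 1.714]
ft_force: [-0.2, -0.5, -1.8]
t: 11.03
eef_pos: [456.0, 424.7, 254.8]
tcp_rot: [3.141, -0.001, 1.716]
ft_force: [-0.8, -0.2, -2.8]
opening: 0.252
grip_force: 30.0
shift [ 24.1   0.8 154.8] turn 0.056 t 11.0333 pose [456.  424.7 254.8] [ 3.141e+00 -1.000e-03  1.716e+00] F [-0.8 -0.2 -2.8]
```

```bash
python3 - <<'E'
from h import *
i,im,d=load('top0');P=cloud(i,d)
for x in range(400,500,10):
    for lo,hi in((15,60),(60,200)):
        q=P[(abs(P[...,0]-x)<6)&(P[...,1]>500)&(P[...,2]>lo)&(P[...,2]<hi)&(P[...,1]<600)]; print(x,lo,np.sort(q[:,1])[:4].round())
_,a,_=save('side','s4')
E
```

```text
400 15 [532. 534. 534. 534.]
400 60 [529. 529. 530. 530.]
410 15 [532. 533. 533. 533.]
410 60 [529. 529. 529. 529.]
420 15 [502. 502. 503. 504.]
420 60 [509. 528. 530. 530.]
430 15 [503. 505. 506. 508.]
430 60 [509. 521. 525. 527.]
440 15 [508. 510. 512. 513.]
440 60 [522. 526. 526. 526.]
450 15 [529. 529. 530. 531.]
450 60 [524. 524. 524. 526.]
460 15 [528. 529. 529. 530.]
460 60 [523. 524. 524. 525.]
470 15 [529. 529. 530. 531.]
470 60 [523. 524. 524. 525.]
480 15 [526. 526. 528. 528.]
480 60 [523. 524. 524. 525.]
490 15 [526. 527. 527. 528.]
490 60 [522. 522. 522. 523.]
```

```bash
python3 - <<'E'
from h import *
for fn in('top0',):
  i,im,d=load(fn);P=cloud(i,d)
  for y0 in range(500,600,10):
    q=P[(P[...,0]>340)&(P[...,0]<570)&(P[...,1]>y0)&(P[...,1]<y0+10)&(P[...,2]<300)]
    print(y0,[ (int(np.percentile(q[abs(q[:,0]-x)<15,2],95)) if (abs(q[:,0]-x)<15).any() else None) for x in range(360,561,30)])
E
```

```text
500 [8, 6, 55, 19, 5, 5, 5]
510 [6, 7, 58, 53, 7, 8, 119]
520 [6, 158, 137, 137, 132, 134, 134]
530 [163, 167, 206, 215, 216, 217, 215]
540 [219, 216, 225, 224, 227, 229, 221]
550 [223, 228, 231, 232, 233, 237, 232]
560 [214, 240, 236, 236, 242, 239, 237]
570 [217, 241, 237, 239, 243, 240, 237]
580 [216, 237, 225, 234, 231, 228, 229]
590 [225, 227, 231, 230, 229, 231, 224]
```

```bash
python3 go.py 453.3 441 120 1.6
echo '[[[1, 0, 4, 0.3, 0], [2, -0.2, 10, 0.6, 0], [2.8, -0.2, 17, 0.9, 0], [3.2, -0.2, 23, 1.15, 0], [3.2, -0.2, 26.8, 1.15, 0]]]' | python3 steer.py | sed -n 2,4p
echo '[[[0, 0, 0, 0, 0]]]' | python3 steer.py >/dev/null; python3 go.py 453.3 441 65 1.6
```

```text
shift [ 18.9  -0.2 134.7] turn 0.116 t 11.0833 pose [456.2 422.3 254.7] [-3.141 -0.     1.716] F [ 0.1  0.1 -2.4]
eef_pos: [453.1, 434.5, 118.3]
tcp_rot: [-3.139, 0.002, 1.596]
ft_force: [-0.3, -0.6, -2.7]
shift [ 7.2  0.9 52.2] turn -0.003 t 11.5833 pose [452.5 433.8 117.2] [-3.136  0.004  1.597] F [-0.  -0.2 -2.7]
```

In the tool's units: 49 mm is 9.8, 45 mm is 9.

```bash
echo '[[[0.4, 0, 3, 0, 0], [1, 0.2, 5.6, 0, 0], [1.4, 0.2, 7.6, 0, 0], [1.4, 0.2, 9, 0, 0], [1.4, 0.2, 9.8, 0, 0]]]' | python3 steer.py 
echo '[[[0, 0, 0, 0, 0]]]' | python3 steer.py ; python3 go.py 453.3 441 64.5 1.6
```

```text
t: 12.0
eef_pos: [454.6, 442.6, 71.2]
tcp_rot: [-3.141, 0.0, 1.598]
ft_force: [0.4, -0.1, -3.4]
opening: 0.248
grip_force: 30.0
t: 12.08
eef_pos: [454.5, 442.5, 71.1]
tcp_rot: [-3.141, 0.001, 1.598]
ft_force: [0.1, 0.5, -2.5]
opening: 0.253
grip_force: 30.0
shift [-1.5 -1.3  6.6] turn -0.002 t 12.0833 pose [454.5 442.5  71.1] [-3.141e+00  1.000e-03  1.598e+00] F [ 0.1  0.5 -2.5]
```

```bash
echo '[[[-0.2, 0, 0.4, 0, 0], [-0.2, 0, 0.8, 0, 0], [-0.2, 0, 1, 0, 0], [-0.2, 0, 1.2, 0, 0], [-0.2, 0, 1.2, 0, 0]]]' | python3 steer.py 
python3 go.py 453.3 441 64.5 1.6
```

```text
t: 12.5
eef_pos: [454.7, 441.8, 65.7]
tcp_rot: [3.142, -0.0, 1.598]
ft_force: [-0.5, -0.2, -3.3]
opening: 0.249
grip_force: 30.0
shift [-0.7 -1.4  1.2] turn -0.002 t 12.5 pose [454.7 441.8  65.7] [ 3.142 -0.     1.598] F [-0.5 -0.2 -3.3]
```

In the tool's units: 1.5 mm is 0.3, 1 mm is 0.2.

```bash
echo '[[[0, 0, 0.2, 0, 0], [0, 0, 0.3, 0, 0], [0, 0, 0.3, 0, 0]]]' | python3 steer.py 
echo '[[[0, 0, 0, 0, 0.4], [0, 0, 0, 0, 0.6], [0, 0, 0, 0, 0.8], [0, 0, 0, 0, 0.8], [0, 0, 0, 0, 0.8]]]' | python3 steer.py 
echo '[[[0, 0, -2, 0, 0.8], [0, 0, -8, 0, 0.8], [0, 0, -15, 0, 0.7], [0, 0, -23, 0, 0.3], [0, 0, -31, 0, 0.0]]]' | python3 steer.py
python3 - <<'E'
from h import *
save('wrist','w3'); save('side','s5')
E
```

```text
t: 12.75
eef_pos: [454.8, 441.9, 64.6]
tcp_rot: [3.141, -0.0, 1.598]
ft_force: [-0.9, -0.9, 3.0]
opening: 0.252
grip_force: 30.0
t: 13.17
eef_pos: [454.7, 441.8, 64.1]
tcp_rot: [3.142, -0.0, 1.598]
ft_force: [0.1, 0.5, 0.1]
opening: 0.544
grip_force: 0.0
t: 13.58
eef_pos: [454.3, 441.5, 221.5]
tcp_rot: [-3.141, 0.0, 1.598]
ft_force: [0.8, 1.0, 0.8]
opening: 0.612
grip_force: 0.0
```

View pics/w3.png

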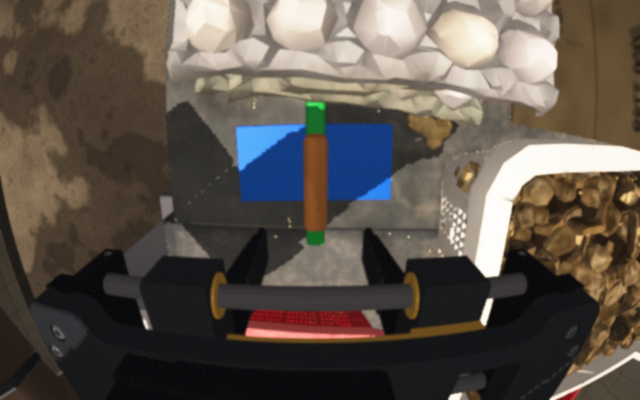

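```bash
python3 - <<'E'
from h import *
a=.138; ex=np.array([np.cos(a),np.sin(a)]); ey=np.array([-ex[1],ex[0]])
i,_,_=load('top0'); hm=np.array([564.9,-308.1])
for k,(u,v) in zip((1,0,-1),((207,47),(339,29),(484,44))):
    h=hm+85*k*ey; t=ray(i,350+u/5-.4,165+v/5-.4,80)[:2]-h
    print('hub',h.round(1),'lever r',np.linalg.norm(t).round(1),'q',np.round(-np.radians(60)-np.arctan2(t@ey,t@ex),2))
def fc(ph,r=40,g=0):
    p=np.radians(ph);u=np.array([np.cos(p),np.sin(p)]);n=np.array([-u[1],u[0]])
    return r*u+(7+10*abs(n[0])+12*abs(n[1])+g)*n
S=fc(-50)
for k in(1,0,-1): print('S world',(hm+85*k*ey+S[0]*ex+S[1]*ey).round(1))
for ph in list(range(-60,-196,-15))+[-197.5,-200]:
    d=fc(ph)-S; print(ph,np.round([d[0],-d[1]],1))
i,im,d=load('s5');P=cloud(i,d);L=P[...,:2]-(hm-50*ex);X=L@ex;Y=L@ey
for nm,m in(('plate',(X>-85)&(X<28)&(abs(Y)<120)&(P[...,2]>78)),('tray',(X>-200)&(X<-88)&(abs(Y)<115)&(P[...,2]>15))):
    print(nm,m.sum(),[np.percentile(q[m],[2,98]).round() for q in(X,Y,P[...,2])] if m.sum() else '')
E
python3 go.py 598 -234 215 0.138
```

```text
hub [ 553.2 -223.9] lever r 58.8 q 0.13
hub [ 564.9 -308.1] lever r 58.9 q 0.1
hub [ 576.6 -392.3] lever r 58.3 q 0.47
S world [ 597.9 -234.1]
S world [ 609.6 -318.3]
S world [ 621.3 -402.5]
-60 [-4.1  7.6]
-75 [-13.4  17.3]
-90 [-25.9  23.7]
-105 [-34.1  27.5]
-120 [-44.1  29.2]
-135 [-55.2  28. ]
-150 [-66.3  23.1]
-165 [-76.   14.6]
-180 [-82.9   2.7]
-195 [-87.   -6.2]
-197.5 [-87.5  -7.8]
-200 [-87.9  -9.6]
plate 0 
tray 894 [array([-200.,  -93.]), array([-98.,  86.]), array([16., 46.])]
shift [-680.8  123.2   11.7] turn 1.46 t 13.6833 pose [456.3 443.2 226.7] [ 3.133 -0.007  1.598] F [ 0.1  0.8 -0.5]
```

The manual's scale: shifts go in units of 5 mm and turns go in units of 0.1 rad. Converting my numbers, 35 mm is 7, 7 mm is 1.4, 0.6 rad is 6.

```bash
echo '[[[-7.4, 1.4, 0, 1.2, 0], [-15, 2.8, 0, 2.4, 0], [-22.6, 4.2, 0, 3.6, 0], [-30.2, 5.6, 0, 4.8, 0], [-37.8, 7, 0, 6, 0]]]' | python3 steer.py | sed -n 2,4p
python3 go.py 598 -234 215 0.138
```

```text
eef_pos: [494.6, 252.1, 219.5]
tcp_rot: [3.141, -0.0, 0.992]
ft_force: [1.0, -0.1, -0.2]
shift [-350.5  352.3    4.5] turn 0.854 t 14.1 pose [494.6 252.1 219.5] [ 3.141 -0.     0.992] F [ 1.  -0.1 -0.2]
```

```bash
echo '[[[-5.4, 5.4, 0, 1.2, 0], [-10.8, 10.8, 0, 2.4, 0], [-16.2, 16.2, 0, 3.6, 0], [-21.6, 21.6, 0, 4.8, 0], [-27, 27, 0, 6, 0]]]' | python3 steer.py | sed -n 2,4p
python3 go.py 598 -234 160 0.138
```

```text
eef_pos: [535.0, 65.3, 219.6]
tcp_rot: [3.141, -0.001, 0.392]
ft_force: [0.5, 0.3, 0.5]
shift [-56.1 300.7  59.6] turn 0.254 t 14.5167 pose [535.   65.3 219.6] [ 3.141e+00 -1.000e-03  3.920e-01] F [0.5 0.3 0.5]
```

```bash
echo '[[[-1.4, 7.6, 0, 1, 0], [-2.8, 15.2, 0, 2, 0], [-4.2, 22.8, 0, 2.54, 0], [-5.6, 30.4, 0, 2.54, 0], [-7.2, 38, 0, 2.54, 0]]]' | python3 steer.py | sed -n 2,4p
python3 go.py 598 -234 160 0.138
```

```text
eef_pos: [575.5, -123.9, 219.5]
tcp_rot: [3.142, -0.0, 0.143]
ft_force: [0.4, -0.3, 0.2]
shift [  6.6 112.2  59.5] turn 0.005 t 14.9333 pose [ 575.5 -123.9  219.5] [ 3.142 -0.     0.143] F [ 0.4 -0.3  0.2]
```

In the tool's units: 112 mm is 22.4, 104 mm is 20.8, 0.005 rad is 0.05.

```bash
echo '[[[0.4, 7.2, 0, 0, 0], [0.8, 14.8, 2, 0.05, 0], [1.32, 20.8, 5, 0.05, 0], [1.32, 22.4, 9, 0.05, 0], [1.32, 22.4, 11.8, 0.05, 0]]]' | python3 steer.py | sed -n 2,4p
echo '[[[0, 0, 0, 0, 0], [0, 0, 0, 0, 0]]]' | python3 steer.py |grep opening
python3 go.py 598 -234 62 0.138
```

```text
eef_pos: [597.6, -234.5, 158.6]
tcp_rot: [-3.141, 0.001, 0.136]
ft_force: [-0.8, 0.3, -0.1]
opening: 0.003
shift [-0.1  2.2 98. ] turn 0.001 t 15.5167 pose [ 597.8 -231.8  160. ] [-3.141e+00  1.000e-03  1.390e-01] F [-0.2  0.5  0. ]
```

In the tool's units: 98 mm is 19.6, 35 mm is 7.

```bash
echo '[[[0, 0.2, 7, 0, 0], [0, 0.2, 13, 0, 0], [0, 0.2, 17, 0, 0], [0, 0.2, 19, 0, 0], [0, 0.2, 19.6, 0, 0]]]' | python3 steer.py | sed -n 2,4p
echo '[[[0, 0, 0, 0, 0], [0, 0, 0, 0, 0]]]' | python3 steer.py |sed -n 2,4p
python3 go.py 598 -234 62 0.138
```

```text
eef_pos: [598.2, -232.3, 61.8]
tcp_rot: [-3.141, 0.001, 0.139]
ft_force: [0.1, -0.1, -0.4]
eef_pos: [599.0, -233.0, 63.8]
tcp_rot: [3.14, -0.002, 0.139]
ft_force: [0.5, -0.0, 0.4]
shift [-1.1  0.9  1.8] turn 0.001 t 16.1 pose [ 599.  -233.    63.8] [ 3.14e+00 -2.00e-03  1.39e-01] F [ 0.5 -0.   0.4]
```

In the tool's units: -44.1 mm is -8.82, -34.1 mm is -6.82.

```bash
echo '[[[-0.8, 1.52, 0.2, 0, 0], [-2.68, 3.46, 0.2, 0, 0], [-5.18, 4.74, 0.2, 0, 0], [-6.82, 5.5, 0.2, 0, 0], [-8.82, 5.84, 0.2, 0, 0]]]' | python3 steer.py | sed -n 2,4p
echo '[[[-2.22, -0.24, 0, 0, 0], [-4.44, -1.22, 0, 0, 0], [-6.38, -2.92, 0, 0, 0], [-7.76, -5.3, 0, 0, 0], [-8.58, -7.08, 0, 0, 0]]]' | python3 steer.py |sed -n 2,4p
echo '[[[-0.1, -0.32, 0, 0, 0], [-0.14, -0.5, 0, 0, 0], [-0.14, -0.5, 0, 0, 0]]]' | python3 steer.py |sed -n 2,4p
a='S + (-87.5,-7.8) tool'; python3 go.py 510.2 -238.6 62 0.138
```

```text
eef_pos: [559.0, -269.5, 62.2]
tcp_rot: [3.14, -0.004, 0.138]
ft_force: [6.3, 1.5, 0.7]
eef_pos: [511.3, -240.2, 62.4]
tcp_rot: [3.139, -0.004, 0.138]
ft_force: [4.5, -5.1, 0.5]
eef_pos: [510.2, -237.3, 61.7]
tcp_rot: [3.141, -0.001, 0.139]
ft_force: [-0.5, -4.0, 2.8]
shift [-0.2  1.3 -0.3] turn 0.001 t 17.1833 pose [ 510.2 -237.3   61.7] [ 3.141e+00 -1.000e-03  1.390e-01] F [-0.5 -4.   2.8]
```

```bash
echo '[[[-0.08, -0.2, 0, 0, 0], [-0.12, -0.4, 0, 0, 0]]]' | python3 steer.py |sed -n 2,4p
echo '[[[-0.06, -0.2, 0, 0, 0], [-0.12, -0.4, 0, 0, 0]]]' | python3 steer.py |sed -n 2,4p
```

```text
eef_pos: [509.8, -235.5, 61.3]
tcp_rot: [3.14, -0.001, 0.138]
ft_force: [0.9, -11.1, 4.5]
eef_pos: [509.8, -235.0, 61.6]
tcp_rot: [3.137, -0.003, 0.139]
ft_force: [2.9, -21.3, -0.4]
```

```bash
echo '[[[0.4, 1.6, 0, 0, 0], [0.4, 1.8, -4, 0, 0], [0.4, 1.8, -10, 0, 0], [2, 3, -12, 0, 0], [7, 6, -12, 0, 0]]]' | python3 steer.py |sed -n 2,4p
python3 go.py 609.6 -318.3 120 0.138
```

```text
eef_pos: [546.2, -256.9, 123.6]
tcp_rot: [-3.141, -0.0, 0.139]
ft_force: [0.1, -0.1, 0.2]
shift [54.3 69.6  3.6] turn 0.001 t 17.9333 pose [ 546.2 -256.9  123.6] [-3.141 -0.     0.139] F [ 0.1 -0.1  0.2]
```

In the tool's units: 70 mm is 14, 54 mm is 10.8.

```bash
echo '[[[4, 5, 0, 0, 0], [8, 10, 0, 0, 0], [10.8, 14, 0.4, 0, 0], [10.8, 14, 2, 0, 0], [10.8, 14, 2, 0, 0]]]' | python3 steer.py |sed -n 2,4p
echo '[[[0, 0, 0, 0, 0]]]' | python3 steer.py |sed -n 2,2p
python3 go.py 609.6 -318.3 61 0.138
```

```text
eef_pos: [609.6, -319.1, 108.4]
tcp_rot: [-3.138, 0.003, 0.138]
ft_force: [-0.2, 1.5, -0.3]
eef_pos: [609.3, -318.4, 109.8]
shift [ 0.3 -0.  48.8] turn 0.001 t 18.4333 pose [ 609.3 -318.4  109.8] [-3.139e+00  2.000e-03  1.390e-01] F [ 0.7  0.8 -0.1]
```

In the tool's units: 48 mm is 9.6, 46 mm is 9.2.

```bash
echo '[[[0, 0, 4, 0, 0], [0, 0, 7.6, 0, 0], [0, 0, 9.2, 0, 0], [0, 0, 9.6, 0, 0], [0, 0, 9.6, 0, 0]]]' | python3 steer.py | sed -n 2,4p
echo '[[[-0.8, 1.52, 0, 0, 0], [-2.68, 3.46, 0, 0, 0], [-5.18, 4.74, 0, 0, 0], [-6.82, 5.5, 0, 0, 0], [-8.82, 5.84, 0, 0, 0]]]' | python3 steer.py | sed -n 2,4p
echo '[[[-2.22, -0.24, 0, 0, 0], [-4.44, -1.22, 0, 0, 0], [-6.38, -2.92, 0, 0, 0], [-7.76, -5.3, 0, 0, 0], [-8.58, -7.08, 0, 0, 0]]]' | python3 steer.py |sed -n 2,4p
echo '[[[-0.1, -0.32, 0, 0, 0], [-0.2, -0.7, 0, 0, 0], [-0.2, -0.7, 0, 0, 0]]]' | python3 steer.py |sed -n 2,4p
python3 go.py 521.5 -319.2 61 0.138
```

```text
eef_pos: [610.1, -318.8, 63.2]
tcp_rot: [-3.141, 0.001, 0.139]
ft_force: [-0.8, 0.9, 0.3]
eef_pos: [571.1, -355.8, 64.3]
tcp_rot: [3.14, -0.003, 0.138]
ft_force: [6.0, 1.1, -0.3]
eef_pos: [523.3, -326.5, 64.6]
tcp_rot: [3.139, -0.003, 0.138]
ft_force: [3.9, -3.3, 0.4]
eef_pos: [522.0, -322.6, 63.8]
tcp_rot: [3.141, -0.001, 0.139]
ft_force: [-0.5, -3.5, 3.0]
shift [-0.  -3.5  2.8] turn 0.001 t 19.9333 pose [ 522.  -322.6   63.8] [ 3.141e+00 -1.000e-03  1.390e-01] F [-0.5 -3.5  3. ]
```

In the tool's units: -3 mm is -0.6, -1.5 mm is -0.3.

```bash
echo '[[[-0.04, -0.3, 0, 0, 0], [-0.08, -0.6, 0, 0, 0]]]' | python3 steer.py |sed -n 2,4p
echo '[[[-0.06, -0.2, 0, 0, 0], [-0.1, -0.36, 0, 0, 0]]]' | python3 steer.py |sed -n 2,4p
```

```text
eef_pos: [521.4, -319.6, 63.3]
tcp_rot: [3.141, -0.001, 0.138]
ft_force: [0.4, -9.3, 2.3]
eef_pos: [521.4, -319.2, 63.5]
tcp_rot: [3.138, -0.002, 0.139]
ft_force: [2.7, -16.1, -0.1]
```

At the stop. On to the right bolt.

In the tool's units: -0.8 mm is -0.16, -0.2 mm is -0.04.

```bash
echo '[[[-0.04, -0.16, 0, 0, 0], [-0.04, -0.16, 0, 0, 0]]]' | python3 steer.py |sed -n 2,4p
echo '[[[0.4, 1.6, 0, 0, 0], [0.4, 1.8, -4, 0, 0], [0.4, 1.8, -9, 0, 0], [2, 3, -10.4, 0, 0], [7, 6, -10.4, 0, 0]]]' | python3 steer.py |sed -n 2,4p
python3 go.py 621.3 -402.5 110 0.138
```

```text
eef_pos: [521.4, -319.1, 63.5]
tcp_rot: [3.136, -0.003, 0.139]
ft_force: [2.8, -15.8, -0.7]
eef_pos: [557.6, -340.6, 117.1]
tcp_rot: [-3.141, 0.0, 0.138]
ft_force: [0.1, -1.0, 0.6]
shift [54.5 70.1  7.1] turn 0.0 t 20.85 pose [ 557.6 -340.6  117.1] [-3.141  0.     0.138] F [ 0.1 -1.   0.6]
```

```bash
echo '[[[4, 5, 0, 0, 0], [8, 10, 0, 0, 0], [10.8, 14, 0, 0, 0], [10.8, 14, 0.4, 0, 0], [10.8, 14, 0.4, 0, 0]]]' | python3 steer.py |sed -n 2,4p
python3 - <<'E'
from h import *
i,im,d=load('top0');P=cloud(i,d);q=P[144:166,425:465].reshape(-1,3);q=q[(q[:,2]>10)&(q[:,2]<110)&(q[:,0]>620)&(q[:,1]<-395)];print(np.percentile(q,[1,50,99],axis=0).round())
E
python3 go.py 621.3 -402.5 61.5 0.138
```

```text
eef_pos: [621.6, -402.9, 111.0]
tcp_rot: [-3.139, 0.002, 0.139]
ft_force: [-0.2, 0.9, -0.9]
[[ 650. -500.   10.]
 [ 667. -452.   27.]
 [ 674. -404.   83.]]
shift [-0.3 -0.4 49.5] turn 0.001 t 21.2667 pose [ 621.6 -402.9  111. ] [-3.139e+00  2.000e-03  1.390e-01] F [-0.2  0.9 -0.9]
```

```bash
echo '[[[0, 0, 4, 0, 0], [0, 0, 7.6, 0, 0], [0, 0, 9.2, 0, 0], [0, 0, 9.6, 0, 0], [0, 0, 9.6, 0, 0]]]' | python3 steer.py | sed -n 2,4p
echo '[[[-0.8, 1.52, 0, 0, 0], [-2.68, 3.46, 0, 0, 0], [-5.18, 4.74, 0, 0, 0], [-6.82, 5.5, 0, 0, 0], [-8.82, 5.84, 0, 0, 0]]]' | python3 steer.py | sed -n 2,4p
echo '[[[-2.22, -0.24, 0, 0, 0], [-4.44, -1.22, 0, 0, 0], [-6.38, -2.92, 0, 0, 0], [-7.76, -5.3, 0, 0, 0], [-8.58, -7.08, 0, 0, 0]]]' | python3 steer.py |sed -n 2,4p
echo '[[[-0.1, -0.32, 0, 0, 0], [-0.2, -0.7, 0, 0, 0], [-0.2, -0.7, 0, 0, 0]]]' | python3 steer.py |sed -n 2,4p
python3 go.py 533.1 -403.4 61 0.138
```

```text
eef_pos: [621.6, -402.6, 64.8]
tcp_rot: [-3.14, 0.001, 0.139]
ft_force: [-0.1, 0.1, 0.9]
eef_pos: [582.0, -439.6, 65.9]
tcp_rot: [3.141, -0.003, 0.137]
ft_force: [6.0, 2.0, 0.2]
eef_pos: [533.9, -410.4, 66.2]
tcp_rot: [3.139, -0.002, 0.137]
ft_force: [4.2, -2.7, -0.1]
eef_pos: [533.1, -406.9, 65.8]
tcp_rot: [3.14, -0.0, 0.138]
ft_force: [-1.5, -3.3, 2.8]
shift [ 0.5 -3.4  4.8] turn 0.0 t 22.7667 pose [ 533.1 -406.9   65.8] [ 3.14  -0.     0.138] F [-1.5 -3.3  2.8]
```

In the tool's units: -3 mm is -0.6, -1.5 mm is -0.3.

```bash
echo '[[[-0.04, -0.3, 0, 0, 0], [-0.08, -0.6, 0, 0, 0]]]' | python3 steer.py |sed -n 2,4p
echo '[[[-0.06, -0.2, 0, 0, 0], [-0.12, -0.4, 0, 0, 0]]]' | python3 steer.py |sed -n 2,4p
echo '[[[-0.04, -0.16, 0, 0, 0], [-0.04, -0.16, 0, 0, 0]]]' | python3 steer.py |sed -n 2,4p
```

```text
eef_pos: [532.8, -403.7, 65.4]
tcp_rot: [3.141, -0.001, 0.138]
ft_force: [-0.2, -3.6, 3.9]
eef_pos: [532.7, -403.0, 65.6]
tcp_rot: [3.137, -0.002, 0.139]
ft_force: [2.9, -15.1, 0.0]
eef_pos: [532.7, -402.9, 65.7]
tcp_rot: [3.136, -0.003, 0.139]
ft_force: [2.6, -15.5, -0.3]
```

In the tool's units: -135 mm is -27, -100 mm is -20.

```bash
echo '[[[0.4, 1.6, 0, 0, 0], [0.4, 1.8, -5, 0, 0], [0.4, 1.8, -12, 0, 0], [0.4, 0, -20, 0, 0], [0.4, -6, -27, 0, 0]]]' | python3 steer.py |sed -n 2,2p
echo '[[[0, -7.6, 0, 0, 0], [0, -15.2, 0, 0, 0], [0, -22.8, 0, 0, 0], [0, -30.4, 0, 0, 0], [0, -38, 0, 0, 0]]]' | python3 steer.py |sed -n 2,2p
echo '[[[0, -7.6, 0, 0, 0], [0, -15.2, 0, 0, 0], [0, -22.8, 0, 0, 0], [0, -30.4, 0, 0, 0], [0, -38, 0, 0, 0]]]' | python3 steer.py |sed -n 2,2p
echo '[[[0, 0, 0, 0, 0], [0, 0, 0, 0, 0]]]' | python3 steer.py
python3 - <<'E'
from h import *
_,a,_=save('top','t9');_,b,_=save('side','s9')
f=lambda x:cv2.resize(x,None,fx=4,fy=4,interpolation=cv2.INTER_CUBIC)
A=cv2.resize(a[140:275,130:500],(800,292));B=cv2.resize(b[190:340,235:435],(400,300),interpolation=cv2.INTER_CUBIC);C=cv2.resize(a[165:270,350:490],(400,300),interpolation=cv2.INTER_CUBIC)
cv2.imwrite('pics/c9.png',np.vstack([A,np.hstack([B,C])])[:,:,::-1])
E
```

```text
eef_pos: [529.8, -374.6, 198.1]
eef_pos: [502.6, -182.7, 196.4]
eef_pos: [476.1, 5.3, 196.4]
t: 24.68
eef_pos: [476.6, 5.2, 196.6]
tcp_rot: [-3.141, 0.001, 0.142]
ft_force: [-0.1, 0.1, -0.5]
opening: 0.003
grip_force: 0.0
```

View pics/c9.png

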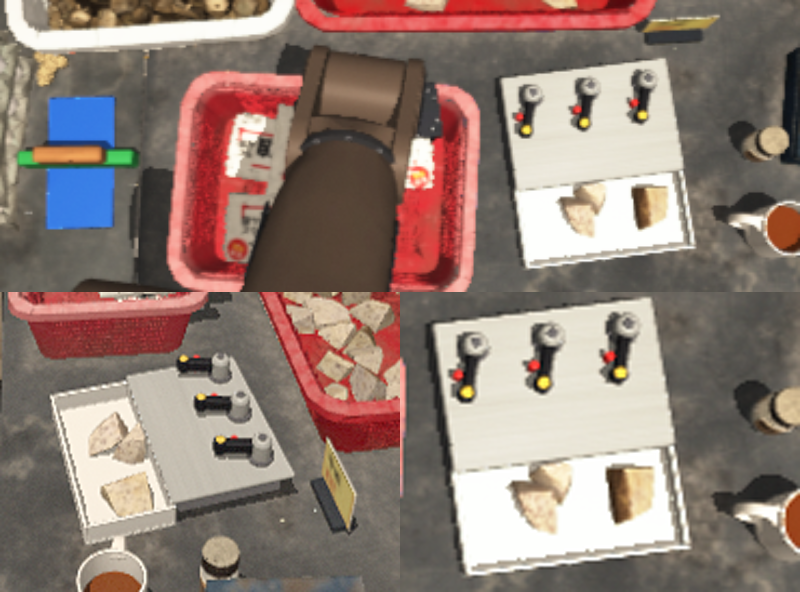

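```bash
python3 - <<'E'
from h import *
a=.138; ex=np.array([np.cos(a),np.sin(a)]); ey=np.array([-ex[1],ex[0]]);c=np.array([564.9,-308.1])-50*ex
for fn in('t9','s9'):
    i,im,d=load(fn);P=cloud(i,d);L=P[...,:2]-c;X=L@ex;Y=L@ey
    m=(X>-194)&(X<-70)&(abs(Y)<115)&(P[...,2]>54)&(d>0);print(fn,m.sum(),[np.percentile(q[m],[0,5,50,95,100]).round() for q in(X,Y,P[...,2])] if m.sum() else '')
    m=(X>-194)&(X<-88)&(Y<30)&(Y>-30)&(P[...,2]>10)&(d>0);print([np.percentile(q[m],[0,5,50,95,100]).round() for q in(X,Y,P[...,2])])
i,im,d=load('t9');P=cloud(i,d);m=np.zeros(d.shape,bool);m[180:250,142:200]=1;m&=(P[...,2]>75)&(P[...,2]<110);print(cv2.minAreaRect(P[m][:,:2].astype(np.float32)),np.median(P[m][:,2]))
E
```

```text
t9 10 [array([-83., -83., -77., -72., -70.]), array([-56., -42.,  -8., 106., 113.]), array([54., 54., 55., 58., 58.])]
[array([-188., -158., -115.,  -92.,  -89.]), array([-30.,  -7.,  14.,  28.,  30.]), array([10., 15., 30., 46., 52.])]
s9 0 
[array([-165., -159., -119.,  -93.,  -89.]), array([-16., -13.,   8.,  28.,  30.]), array([10., 13., 29., 45., 48.])]
((453.6175231933594, 441.5632019042969), (25.987354278564453, 101.41539764404297), 3.478501558303833) 94.24390256618153
```

All pieces lie inside the tray below 52 mm, and the scraper stands at the mat's centre (within 7 mm).

```bash
python3 -c "
from cell import env
print(env.job_done())"
```

```text
the job is handed in; nothing more can be done
None
```

The job is handed in at about 25 s: all three taro pieces are in the tray, the scraper stands upright about 7 mm from the mat's centre (the egg tray left no room for dead centre), all three levers are against their end stops, and the jar and card look untouched in the last pictures; no verdict was shown.

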